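Balance the polisher's loading bar on a one-post stand

TASK

The square metal loading bar lying on the two-post rack has a counterweight locked out of sight somewhere inside it. Find where it balances by lifting it just clear of the rack at trial points until it comes up level, then carry it to the one-post stand and set it down gently with its balance point on the small brass top, so that it stays there level by itself once you let go. Never let the bar tip over or drop, never press it hard onto the stand, and leave the canister, the specimen and the dust blower where they stand.

Things in the scene. Friction and masses are not known exactly. Their poses are not given: they have to be found in the camera images.
- loading_bar: aluminium square tube 260 x 26 x 26 mm, 0.76-0.84 kg, loose; one black, one red end cap, marks every 10 mm on top, longest at the middle. Origin: tube's middle, on its axis; x to the red cap, z up. Counterweight locked inside at a hidden place: the balance point lies on the axis, up to 70 mm from the middle either way. Held elsewhere it loads the grasp with a moment; it may tip in a light grip
- rack: low rack fixed to the worktop: base plate 250 x 50 x 8 mm, two posts 14 mm thick, 105 mm either side of its middle. Origin under the base's middle; x along the rack, z up. The bar lies along x on the post tops, 60 mm above the worktop (bar's axis at 73 mm), between side lips 8 mm high and 30 mm apart. Open between the posts
- stand: stand fixed to the worktop: blue base 90 x 60 x 10 mm, one post (17 mm, foot collar 28 mm wide, 6 mm high), flat brass head 16 x 16 x 12 mm, its top 70 mm above the worktop. Origin under the base's middle; x along the base, z up. The bar may lie on it in any direction; fingers holding the bar pass either side of the head. It stays only if its balance point is less than 8 mm from the top's centre
- stand_top (a point): centre of the flat brass top of the stand, 70 mm above the worktop; a bar lying on it has its axis 13 mm higher
- lens_can: screw canister with dark cap, 38 mm diameter, 54 mm high, loose, standing between rack and stand; origin at the centre of its underside
- specimen: round red resin specimen, 38 mm diameter, 20 mm high, loose; origin at the centre of its underside
- blower: dark red rubber dust blower standing upright, 53 mm diameter, 120 mm high, loose; origin at the centre of its underside
Things that resemble listed ones, but are neither listed nor needed, are in the scene too. Of the things shaped like the stand, the blue one is meant.

How it is judged:
By the outcome, as a careful person would: the job done as asked, in the order asked, and still so for the second after the job is handed in, with the robot touching nothing.
It also fails if it takes over 54 s, if anything falls off the work surface, if the arm or the gripper's body presses on something with over 40 N, if the wrist force passes 120 N, or if a joint passes its speed limit or range.

ROBOT

A 6-joint arm with a two-finger parallel gripper is mounted at the origin on a cart in front of the work surface, level with it; the furniture and walls round the work are solid. World frame = base frame: x ahead of the robot, y to its left, z up, the work surface at z = 0. Lengths are in m, angles in rad, forces in N, time in s.
With the tool pointing down it reaches from about 0.25 to 0.775 m from the base axis. Payload 4 kg.
Tool frame: the origin (TCP) lies on the centre line of the jaws, within the pads' length; the fingertips stand 19 mm ahead of it and the grasp point (between the pads) is the TCP; x points along the fingers, z is the direction in which the jaws open and shut, and the axes are right-handed (so a half turn about x gives the same grasp; the last joint's range is limited). The gripper opens to 94 mm and grips with 3 to 60 N. Pads are 16 mm wide; open, the fingers measure 119 mm over their backs; the gripper's body (75 mm by 177 mm) begins 78 mm behind the grasp point.
Start: joints at [1.067, 0.087, 1.371, -0, 1.684, -0.103], TCP at [0.215, 0.506, 0.225] pointing down, gripper open.
Joint ranges: [-3.1, 3.1], [-0.76, 2.03], [0.27, 2.55], [-1.08, 4.22], [0.17, 2.65], [-2.57, 2.57]. Speed limits (rad/s): [2.79, 2.79, 3.14, 3.14, 3.14, 3.14].

INTERFACE

Orientations are given as [roll, pitch, yaw] about the fixed x, y, z axes, in that order (R = Rz(yaw) Ry(pitch) Rx(roll)).
In Python, from bench import robot, snapshot, camera_params gives the robot as it stands.
- The arm moves only by the tool step_arm, never from a script. Its argument "motion" is text: rows parted by semicolons, each of 7 numbers parted by spaces: the opening in per cent of the stroke, from 0 (shut) to 100 (fully open), then the shift along the tool's x, y, z in cm, then the turn, a rotation vector about the tool's x, y, z in rad. A call has 1 to 20 rows; each row shifts and turns the commanded pose from where the row before left it, along the tool's axes as they then stand; what a row does not reach is not made up. A row lasts 1/12 s, in which the tool goes at most 41.7 mm and 7.16 degrees, less where a joint would pass 70% of its speed; a pose out of reach is approached as far as the arm can. A call with a gripper value outside its range is refused whole. The fingers move at their own pace and stop on an object; the grip force is fixed at half the most. Time passes only in rows, so rows that do not move let the fingers close. It gives the time, the measured TCP pose, the force and the opening at its end, in the units of the state.
- robot.get_obs(): the state, without advancing time (a new reading comes with each control period).
- snapshot(name): name is "side" or "top" or "wrist"; returns the picture (384x512x3 uint8, red, green, blue); there is no depth.
- camera_params(name): a dict with "fx", "fy", "cx", "cy" (pixels), "R" (3x3) and "t" (3): a world point X has camera coordinates R X + t. Camera axes: x right, y down, z forward; pixel columns grow to the right and rows downward; lengths in m; the calibration is good to about 2 mm. A picture is of the moment at which its call begins: read the wrist's pose just before it. camera_params takes no time and is no camera call; for the wrist camera it gives the pose at the moment of the call.
- robot.close_job(): hands the job in, once; it reports no verdict.
The state is a dict: "time": time; "joint_positions": joint angles; "qvel": joint speeds; "joint_torque": joint torques, N m; "tool_pos": TCP position; "ee_rot": TCP orientation; "wrist_force": force on the tool from outside, world axes, zero at the start; "wrist_torque": the same for the moment, N m; "width": finger opening in m.
Only numpy, scipy, OpenCV 4.12 (cv2) and the standard library are available. Lean on these libraries where they do the work, as an engineer would, in place of code of your own. Each camera call takes 0.05 s, during which the arm holds its last target.

## Working session

There is one attempt and no reset: what is moved stays moved. The work goes in short steps, Python scripts to look and compute and a tool call to move; the robot and the scene stay as the last step left them, time stands still between calls to the robot, and variables do not carry over. Pictures are saved under pics/ and viewed, and the job is handed in when it is done.

Besides the shell and the picture viewer there is one more tool, called after "Emit:" by a JSON object that holds its "api" and its "payload". step_arm: Moves the arm, as the interface text tells. Its arguments: {"type":"object","properties":{"motion":{"type":"string"}},"required":["motion"]}

```bash
mkdir -p pics; ls; python3 - <<'E'
from bench import robot,snapshot,camera_params
import cv2
for n in ["side","top","wrist"]:
    p=camera_params(n); print(n,{k:(v if not hasattr(v,'round') else v) for k,v in p.items()})
    im=snapshot(n); cv2.imwrite(f"pics/{n}0.png",im[:,:,::-1])
o=robot.get_obs(); print(o)
E
```

```text
pics
side {'fx': 431.4650690885126, 'fy': 431.4650690885126, 'cx': 247.93462132597787, 'cy': 191.50261588948163, 'R': array([[-0.9495186 , -0.3131408 , -0.0189013 ],
       [-0.22703229,  0.72749768, -0.64745924],
       [ 0.21649656, -0.61048339, -0.76186565]]), 't': array([0.55295604, 0.14315145, 0.9330591 ])}
top {'fx': 404.23114591914396, 'fy': 404.23114591914396, 'cx': 249.72955783429381, 'cy': 193.8019148067068, 'R': array([[-0.00207975, -0.99979748, -0.02001678],
       [-0.98216298,  0.00580582, -0.18794195],
       [ 0.1880201 ,  0.01926886, -0.98197615]]), 't': array([0.08226521, 0.54958036, 1.11108955])}
wrist {'fx': 277.67610476054676, 'fy': 277.67610476054676, 'cx': 254.23389208111908, 'cy': 189.7764987009209, 'R': array([[ 0.38969204,  0.92094266, -0.00217625],
       [ 0.88938182, -0.37572177,  0.26044795],
       [ 0.23903996, -0.10343001, -0.96548544]]), 't': array([-0.54858691, -0.02787967,  0.39118191])}
{'time': 0.15, 'joint_positions': array([ 1.06687427e+00,  8.77952310e-02,  1.37188388e+00, -2.07973144e-05,
        1.68358888e+00, -1.03112205e-01]), 'qvel': array([-0.00204144, -0.00415789, -0.00593108,  0.00157563, -0.00158064,
       -0.00071805]), 'joint_torque': array([ 2.22771407e-03, -3.40643120e+01, -3.02792680e+01,  7.18656625e-02,
        3.05174687e-02, -1.20512832e-04]), 'tool_pos': array([0.21442228, 0.50606773, 0.22357933]), 'ee_rot': array([ 3.05081706,  1.56912086, -2.06238409]), 'wrist_force': array([ 0.59496381,  0.60201109, -0.15179741]), 'wrist_torque': array([ 0.02391126, -0.02136983, -0.02865327]), 'width': 0.09382917838477034}
```

View pics/top0.png

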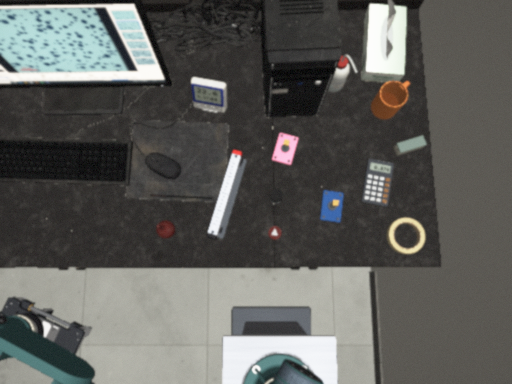

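View pics/side0.png

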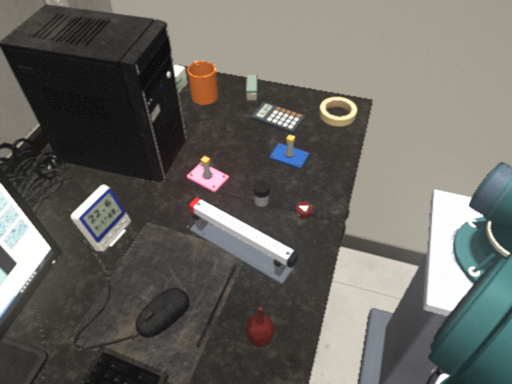

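View pics/wrist0.png

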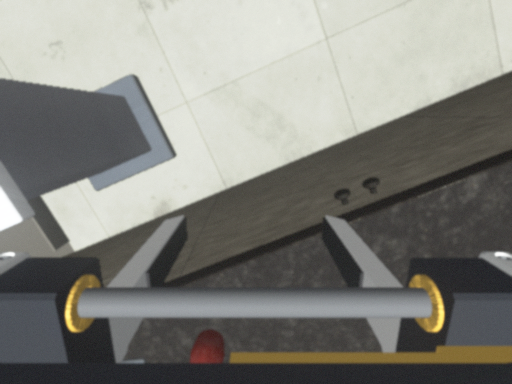

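```bash
cat > h.py <<'E'
import numpy as np, cv2
def ray(p,u,v):
    d=p['R'].T@np.array([(u-p['cx'])/p['fx'],(v-p['cy'])/p['fy'],1.]); return -p['R'].T@p['t'],d
def cast(p,u,v,z):
    c,d=ray(p,u,v); return c+d*(z-c[2])/d[2]
def proj(p,X):
    q=p['R']@np.asarray(X,float)+p['t']; return p['fx']*q[0]/q[2]+p['cx'],p['fy']*q[1]/q[2]+p['cy']
E
python3 - <<'E'
from bench import camera_params
from h import *
T=cv2.imread('pics/top0.png');S=cv2.imread('pics/side0.png')
pt,ps=camera_params('top'),camera_params('side')
for n,im,p in (('top',T,pt),('side',S,ps)):
    hsv=cv2.cvtColor(im,cv2.COLOR_BGR2HSV)
    for c,lo,hi in (('blue',(100,150,60),(125,255,255)),('brass',(15,120,120),(30,255,255)),('red',(0,150,70),(8,255,255)),('red2',(172,150,70),(180,255,255)),('white',(0,0,150),(180,60,255))):
        m=cv2.inRange(hsv,lo,hi)
        k,l,st,ce=cv2.connectedComponentsWithStats(m)
        for i in range(1,k):
            if st[i,4]>8 and st[i,4]<5000: print(n,c,st[i],ce[i].round(1),'z=.01',cast(p,*ce[i],.01).round(3)[:2],'z=.07',cast(p,*ce[i],.07).round(3)[:2])
a=T[120:260,130:360];cv2.imwrite('pics/topc.png',cv2.resize(a,None,fx=3.4,fy=3.4,interpolation=2))
a=S[120:280,170:340];cv2.imwrite('pics/sidec.png',cv2.resize(a,None,fx=3.7,fy=3.7,interpolation=2))
E
```

```text
top blue [321 191  21  31 361] [330.5 206.5] z=.01 [ 0.518 -0.158] z=.07 [ 0.509 -0.147]
top brass [285 141   3   4   9] [286.1 142.9] z=.01 [ 0.716 -0.031] z=.07 [ 0.696 -0.026]
top brass [333 201   5   4  16] [334.8 202.6] z=.01 [ 0.53  -0.171] z=.07 [ 0.52  -0.159]
top red [338  58  10  10  55] [342.1  63. ] z=.01 [ 0.979 -0.213] z=.07 [ 0.946 -0.199]
top red [232 149  10   6  36] [236.7 151.4] z=.01 [0.69 0.12] z=.07 [0.672 0.117]
top red [160 233   5   4   9] [162.  234.1] z=.01 [0.439 0.34 ] z=.07 [0.433 0.325]
top white [ 365    3   42   72 2588] [385.8  39.7] z=.01 [ 1.058 -0.356] z=.07 [ 1.021 -0.335]
top white [346  55  11  17  44] [351.4  62.3] z=.01 [ 0.981 -0.242] z=.07 [ 0.948 -0.227]
top white [335  64  15  14 133] [342.   71.7] z=.01 [ 0.949 -0.211] z=.07 [ 0.917 -0.197]
top white [191  77  35  13 262] [208.3  82.7] z=.01 [0.916 0.211] z=.07 [0.887 0.203]
top white [203 108  15   4  29] [209.8 109.4] z=.01 [0.827 0.205] z=.07 [0.802 0.197]
top white [275 136  21  26 213] [285.1 150.5] z=.01 [ 0.692 -0.027] z=.07 [ 0.673 -0.023]
top white [399 137  26  14 213] [411.5 1
[... 3247 characters left out ...]
1 166  34  24 340] [207.9 177.4] z=.01 [ 0.695 -0.02 ] z=.07 [0.67  0.029]
side white [   0  183   51  131 3266] [ 17.9 247.8] z=.01 [1.022 0.303] z=.07 [0.972 0.328]
side white [  71  184   59   67 1022] [ 98.9 221.1] z=.01 [0.887 0.184] z=.07 [0.848 0.218]
side white [ 194  199  100   65 1816] [243.  231.5] z=.01 [0.557 0.111] z=.07 [0.542 0.15 ]
side white [299 205  10   7  44] [303.5 207.2] z=.01 [0.443 0.002] z=.07 [0.437 0.049]
side white [487 221  23  35 157] [495.8 240.2] z=.01 [ 0.018 -0.035] z=.07 [0.044 0.016]
side white [467 266  14  11  95] [473.3 271.4] z=.01 [0.066 0.062] z=.07 [0.087 0.105]
side white [435 373  14  11  78] [441.4 377.9] z=.01 [0.12  0.304] z=.07 [0.138 0.329]
```

View pics/topc.png

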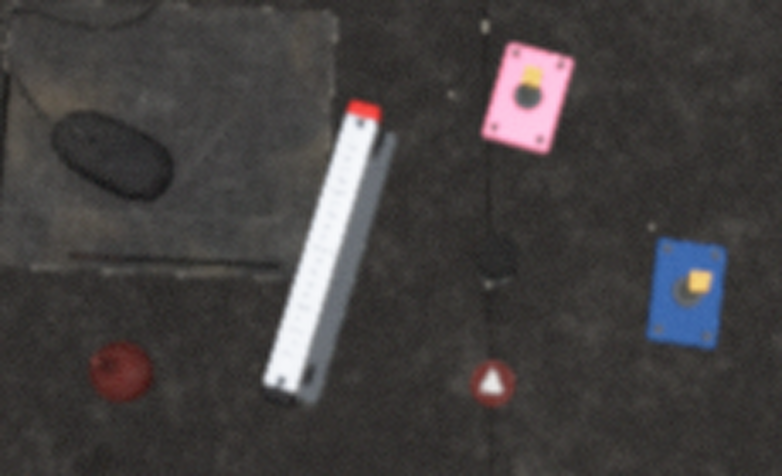

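View pics/sidec.png

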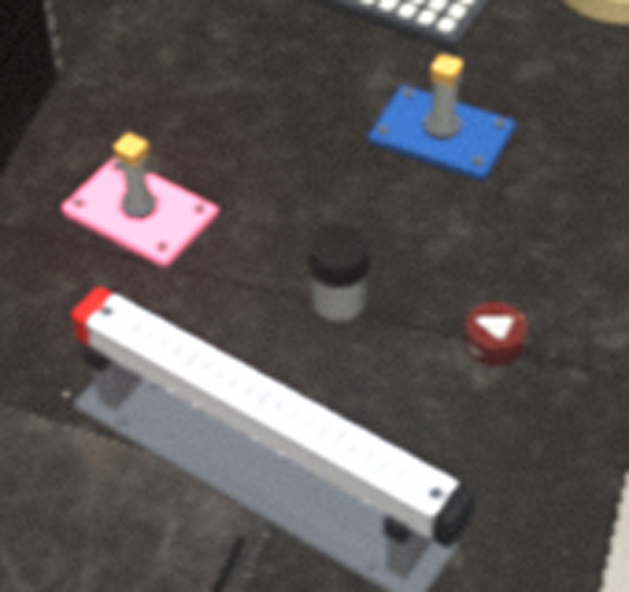

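```bash
cat >> h.py <<'E'
from scipy.spatial.transform import Rotation as Ro
def pose(o): 
    return np.asarray(o['tool_pos']), Ro.from_euler('xyz',o['ee_rot']).as_matrix()
E
python3 - <<'E'
from bench import camera_params,robot
from h import *
T=cv2.imread('pics/top0.png')
pt,pw=camera_params('top'),camera_params('wrist')
hsv=cv2.cvtColor(T,cv2.COLOR_BGR2HSV)
m=cv2.inRange(hsv,(0,0,140),(180,60,255))
k,l,st,ce=cv2.connectedComponentsWithStats(m)
i=l[194,224]; pts=np.argwhere(l==i)[:,::-1].astype(np.float32)
r=cv2.minAreaRect(pts);b=cv2.boxPoints(r);print(r)
W=np.array([cast(pt,*q,.086) for q in b]);print(W.round(4))
for u,v in ((366,103),(366,120),(281,386),(279,400)): print(cast(pt,130+u/3.4,120+v/3.4,.086).round(4))
p,R=pose(robot.get_obs());print(p,R.round(4))
c=-pw['R'].T@pw['t'];print('cam in tool',R.T@(c-p),(pw['R']@R).round(4))
# bottom of view ray, tcp projection
print(proj(pw,p))
# canister, specimen
for n,u,v,z in (('can',495,262,.054),('spec',491,383,.02)): print(n,cast(pt,130+u/3.4,120+v/3.4,z).round(3))
E
```

```text
((224.0, 194.0), (10.734134674072266, 83.37335205078125), 17.10272979736328)
[[0.4365 0.1983 0.086 ]
 [0.6637 0.1323 0.086 ]
 [0.6541 0.103  0.086 ]
 [0.4277 0.1699 0.086 ]]
[0.6703 0.1137 0.086 ]
[0.6555 0.1136 0.086 ]
[0.433  0.1816 0.086 ]
[0.4217 0.1831 0.086 ]
[0.21442228 0.50606773 0.22357933] [[-8.000e-04 -9.207e-01  3.902e-01]
 [-1.500e-03  3.902e-01  9.207e-01]
 [-1.000e+00  2.000e-04 -1.700e-03]]
cam in tool [-0.1603034   0.07524751 -0.00047861] [[ 2.000e-04  5.000e-04  1.000e+00]
 [-2.606e-01 -9.654e-01  6.000e-04]
 [ 9.654e-01 -2.606e-01 -1.000e-04]]
(np.float64(254.9909824315904), np.float64(238.93197071702917))
can [0.54  0.006 0.054]
spec [0.441 0.009 0.02 ]
```

Emit:
{"api": "step_arm", "payload": {"motion": "100 0 0 0 -0.117 0 0; 100 0 -2.79 -1.66 0 0 0; 100 0 -2.79 -1.66 0 0 0; 100 0 -2.79 -1.66 0 0 0; 100 0 -2.79 -1.66 0 0 0; 100 0 -2.79 -1.66 0 0 0; 100 0 -2.79 -1.66 0 0 0; 100 0 -2.79 -1.66 0 0 0; 100 0 -2.79 -1.66 0 0 0; 100 0 -2.79 -1.66 0 0 0; 100 0 -2.79 -1.66 0 0 0; 100 0 -2.79 -1.66 0 0 0; 100 0 -2.79 -1.66 0 0 0; 100 0 -2.79 -1.66 0 0 0; 100 0 -2.79 -1.66 0 0 0; 100 0 -2.79 -1.66 0 0 0; 100 0 0 0 0 0 0; 100 0 0 0 0 0 0"}}

```text
time: 1.65
tool_pos: [0.5471, 0.1489, 0.2234]
ee_rot: [1.826, 1.569, 3.11]
wrist_force: [-0.7, 0.7, -0.2]
width: 0.0941
```

```bash
python3 - <<'E'
from bench import camera_params,robot,snapshot
from h import *
p,R=pose(robot.get_obs());pw=camera_params('wrist');im=snapshot('wrist');cv2.imwrite('pics/w1.png',im[:,:,::-1])
print(p,R.round(4))
np.savez('w1.npz',**pw)
E
```

```text
[0.54707826 0.14891356 0.22344832] [[-2.000e-03 -9.592e-01  2.829e-01]
 [ 1.000e-04  2.829e-01  9.592e-01]
 [-1.000e+00  1.900e-03 -5.000e-04]]
```

View pics/w1.png

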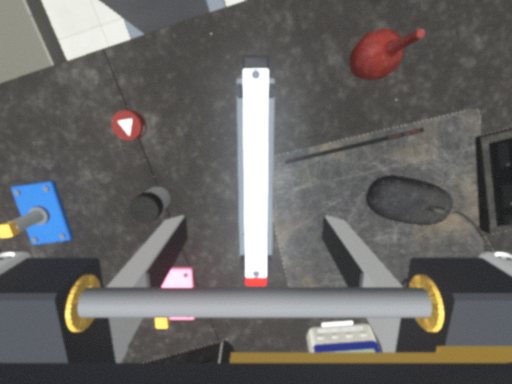

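```bash
python3 - <<'E'
from h import *
pw=dict(np.load('w1.npz'));im=cv2.imread('pics/w1.png');hsv=cv2.cvtColor(im,cv2.COLOR_BGR2HSV)
m=cv2.inRange(hsv,(0,0,170),(180,60,255));k,l,st,ce=cv2.connectedComponentsWithStats(m);i=l[170,256];print(st[i],ce[i])
for v in (90,130,170,210,250):
    xs=np.where(l[v]==i)[0];print(v,xs.min(),xs.max(),cast(pw,(xs.min()+xs.max()+1)/2,v,.086).round(4))
for v in (st[i,1],st[i,1]+st[i,3]): print('end',cast(pw,256.5,v,.086).round(4))
print('black end',cast(pw,256.5,56,.086).round(4),'red end',cast(pw,257,286,.086).round(4))
print('head',cast(pw,5,230,.07))
a=im[50:300,200:320];cv2.imwrite('pics/w1c.png',cv2.resize(a,None,fx=2.4,fy=2.4,interpolation=2))
E
```

```text
[ 238   68   36  210 6671] [255.24778894 169.8710838 ]
90 242 268 [0.4515 0.1777 0.086 ]
130 238 272 [0.4896 0.1666 0.086 ]
170 239 272 [0.5307 0.1551 0.086 ]
210 239 271 [0.5747 0.1416 0.086 ]
250 240 270 [0.6225 0.1276 0.086 ]
end [0.432  0.1845 0.086 ]
end [0.6587 0.1183 0.086 ]
black end [0.4215 0.1875 0.086 ] red end [0.6695 0.1157 0.086 ]
head [ 0.51864731 -0.15997172  0.07      ]
```

View pics/w1c.png

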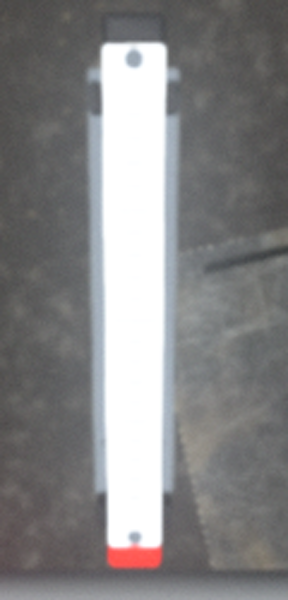

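Emit:
{"api": "step_arm", "payload": {"motion": "100 3 0.2 0.15 0 0 0; 100 3 0 0 0 0 0; 100 3 0 0 0 0 0; 100 3 0 0 0 0 0; 100 2 0 0 0 0 0; 100 1 0 0 0 0 0; 100 0 0 0 0 0 0; 50 0 0 0 0 0 0; 50 0 0 0 0 0 0; 50 0 0 0 0 0 0; 50 0 0 0 0 0 0"}}

```text
time: 2.62
tool_pos: [0.5463, 0.1525, 0.0765]
ee_rot: [-1.075, 1.567, 0.212]
wrist_force: [0.5, 0.0, 0.6]
width: 0.0707
```

```bash
python3 - <<'E'
from bench import robot
o=robot.get_obs();print({k:o[k] for k in('tool_pos','wrist_force','wrist_torque','width')})
E
```

```text
{'tool_pos': array([0.54626424, 0.15253539, 0.07647888]), 'wrist_force': array([0.54577333, 0.01979268, 0.63781393]), 'wrist_torque': array([-0.00983216, -0.00258099, -0.01650866]), 'width': 0.07069483581262072}
```

Emit:
{"api": "step_arm", "payload": {"motion": "30 0.3 0 0 0 0 0; 30 0 0 0 0 0 0; 30 0 0 0 0 0 0; 20 0 0 0 0 0 0; 20 0 0 0 0 0 0; 20 0 0 0 0 0 0; 10 0 0 0 0 0 0; 0 0 0 0 0 0 0; 0 0 0 0 0 0 0; 0 0 0 0 0 0 0; 0 0 0 0 0 0 0"}}

```text
time: 3.53
tool_pos: [0.5449, 0.1514, 0.0715]
ee_rot: [3.011, 1.569, -1.985]
wrist_force: [-1.2, -5.5, 1.0]
width: 0.0257
```

```bash
cat > st.py <<'E'
from bench import robot,snapshot
import sys
from h import *
o=robot.get_obs();p,R=pose(o)
print(o['time'],'p',p.round(4),'w',o['width'].round(4) if hasattr(o['width'],'round') else o['width'])
print('F',o['wrist_force'].round(2),'T world',o['wrist_torque'].round(3),'T tool',(R.T@o['wrist_torque']).round(3))
print('toolx',R[:,0].round(4),'toolz',R[:,2].round(4))
E
python3 st.py;python3 st.py
```

```text
3.5333 p [0.5449 0.1514 0.0715] w 0.025724379900156236
F [-1.24 -5.46  1.  ] T world [-0.85   0.268  0.022] T tool [-0.022  0.89   0.019]
toolx [-6.0e-04 -1.5e-03 -1.0e+00] toolz [ 0.2802  0.9599 -0.0016]
3.5333 p [0.5449 0.1514 0.0715] w 0.025724379900156236
F [-1.24 -5.46  1.  ] T world [-0.85   0.268  0.022] T tool [-0.022  0.89   0.019]
toolx [-6.0e-04 -1.5e-03 -1.0e+00] toolz [ 0.2802  0.9599 -0.0016]
```

Emit:
{"api": "step_arm", "payload": {"motion": "0 -0.1 0 0 0 0 0; 0 -0.1 0 0 0 0 0; 0 -0.1 0 0 0 0 0; 0 -0.1 0 0 0 0 0; 0 -0.1 0 0 0 0 0; 0 0 0 0 0 0 0; 0 0 0 0 0 0 0; 0 0 0 0 0 0 0"}}

```text
time: 4.2
tool_pos: [0.545, 0.1524, 0.0763]
ee_rot: [1.081, 1.57, 2.368]
wrist_force: [0.1, -0.2, -7.6]
width: 0.0261
```

```bash
python3 st.py; python3 -c "
from bench import *
import cv2
cv2.imwrite('pics/s2.png',cv2.resize(snapshot('side')[180:290,170:320,::-1],None,fx=5,fy=5,interpolation=2))
cv2.imwrite('pics/w2.png',snapshot('wrist')[:,:,::-1])"; python3 st.py
```

```text
4.2 p [0.545  0.1524 0.0763] w 0.02610443328711935
F [ 0.1  -0.18 -7.59] T world [ 0.022 -0.002  0.022] T tool [-0.022 -0.021  0.004]
toolx [-3.e-04  3.e-04 -1.e+00] toolz [2.799e-01 9.600e-01 2.000e-04]
4.3 p [0.5451 0.1523 0.0764] w 0.0254781792213934
F [ 0.51  0.45 -7.06] T world [ 0.015 -0.024 -0.071] T tool [ 0.071 -0.022 -0.019]
toolx [-1.e-04  1.e-04 -1.e+00] toolz [2.8e-01 9.6e-01 1.0e-04]
```

View pics/s2.png

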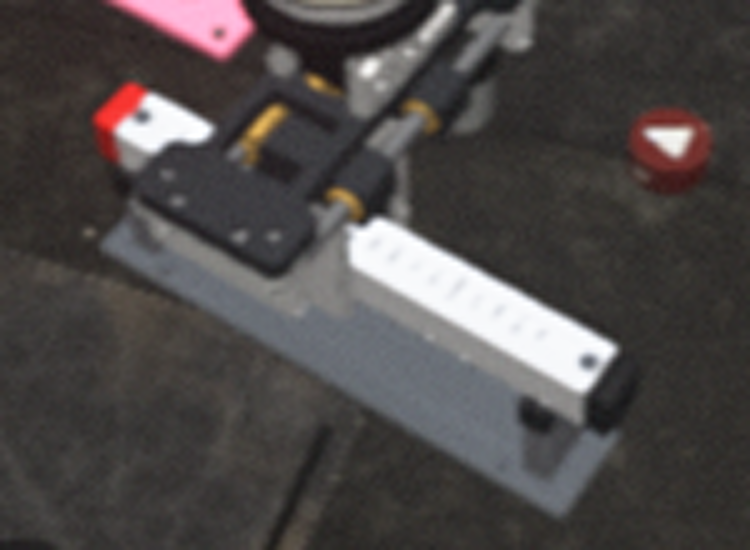

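View pics/w2.png

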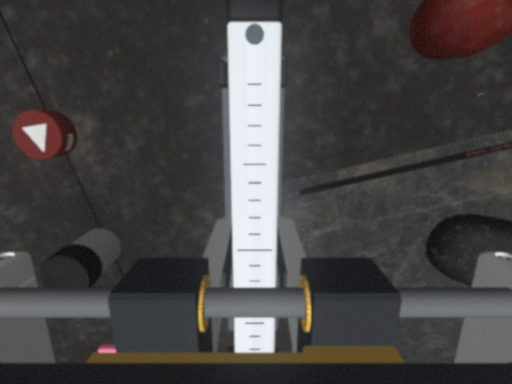

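```bash
cat > tilt.py <<'E'
# displacement (px) of bar end screws side0 -> now; expected px per mm up
from bench import snapshot,camera_params,robot
from h import *
import sys
a=cv2.imread('pics/side0.png');b=snapshot('side')[:,:,::-1].copy();w=snapshot('wrist')[:,:,::-1].copy()
cv2.imwrite(f'pics/side_{sys.argv[1]}.png',b);cv2.imwrite(f'pics/wr_{sys.argv[1]}.png',w)
ps=camera_params('side')
ga,gb=[cv2.cvtColor(x,cv2.COLOR_BGR2GRAY).astype(np.float32) for x in(a,b)]
u=np.array([.959,-.281,0]);m=np.array([.5455,.151,.0])
for n,s in (('black',-.118),('red',.124)):
    X=m+s*u+[0,0,.086]; q=np.array(proj(ps,X)); e=np.array(proj(ps,X+[0,0,.005]))-q; ex=np.array(proj(ps,X+.005*u))-q
    x,y=q.round().astype(int); h=8
    t=ga[y-h:y+h+1,x-h:x+h+1]; S=gb[y-h-8:y+h+9,x-h-8:x+h+9]
    r=cv2.matchTemplate(S,t,cv2.TM_CCOEFF_NORMED);_,mx,_,(bx,by)=cv2.minMaxLoc(r)
    def sp(c):
        return 0 if (2*c[1]-c[0]-c[2])==0 else .5*(c[2]-c[0])/(2*c[1]-c[0]-c[2])
    dx=bx-8+sp(r[by,bx-1:bx+2]);dy=by-8+sp(r[by-1:by+2,bx])
    sol=np.linalg.solve(np.c_[e,ex]/5,[dx,dy])
    print(n,q.round(1),'corr',round(mx,2),'shift',round(dx,2),round(dy,2),'rise mm',sol[0].round(2),'slide mm',sol[1].round(2))
E
python3 tilt.py a; python3 st.py
```

```text
black [290.2 254.2] corr 0.99 shift -0.29 -0.88 rise mm 2.48 slide mm 0.83
red [194.8 201.2] corr 0.99 shift -0.57 -1.01 rise mm 2.65 slide mm 1.22
4.4 p [0.5451 0.1522 0.0765] w 0.025748234099197045
F [-0.78  0.08 -6.69] T world [ 0.024  0.031 -0.021] T tool [ 0.021 -0.015  0.037]
toolx [-0.e+00  1.e-04 -1.e+00] toolz [2.8e-01 9.6e-01 1.0e-04]
```

```bash
cat > avg.py <<'E'
from bench import robot,snapshot
from h import *
A=[];im=[]
for i in range(14):
    o=robot.get_obs();p,R=pose(o);A.append(np.r_[o['wrist_force'],R.T@o['wrist_torque'],p]);im.append(snapshot('wrist').astype(np.float32))
cv2.imwrite('pics/wavg.png',np.mean(im,0)[:,:,::-1])
A=np.array(A);print('mean',A.mean(0).round(4));print('sem',(A.std(0)/14**.5).round(4)); print('d mm',1000*A[:,5].mean()/7.85)
E
python3 avg.py
```

```text
mean [-0.015  -0.176  -7.56    0.0126 -0.0126  0.0316  0.5451  0.1522  0.0765]
sem [0.1401 0.1222 0.1147 0.0069 0.0097 0.0056 0.     0.     0.    ]
d mm 4.0275739643874555[ WARN:0@5.853] global loadsave.cpp:1063 imwrite_ Unsupported depth image for selected encoder is fallbacked to CV_8U.
```

Emit:
{"api": "step_arm", "payload": {"motion": "0 -0.2 0 0 0 0 0; 0 -0.2 0 0 0 0 0; 0 -0.2 0 0 0 0 0; 0 0 0 0 0 0 0; 0 0 0 0 0 0 0; 0 0 0 0 0 0 0"}}

```text
time: 5.6
tool_pos: [0.5452, 0.1522, 0.0826]
ee_rot: [-0.702, 1.571, 0.585]
wrist_force: [0.8, -0.3, -8.4]
width: 0.0257
```

```bash
python3 avg.py; python3 tilt.py b
python3 - <<'E'
from h import *
a=cv2.imread('pics/side_b.png')[180:290,170:320];cv2.imwrite('pics/sb.png',cv2.resize(a,None,fx=5,fy=5,interpolation=2))
E
```

```text
mean [ 1.6310e-01 -1.3650e-01 -7.6475e+00 -1.8000e-03 -1.0500e-02  2.5100e-02
  5.4510e-01  1.5220e-01  8.2400e-02]
sem [0.1551 0.1342 0.0973 0.0074 0.0114 0.0079 0.     0.     0.    ]
d mm 3.193616837140601
black [290.2 254.2] corr 0.99 shift -0.17 -2.59 rise mm 8.59 slide mm 0.96
red [194.8 201.2] corr 0.99 shift -0.98 -2.87 rise mm 8.89 slide mm 1.47[ WARN:0@5.415] global loadsave.cpp:1063 imwrite_ Unsupported depth image for selected encoder is fallbacked to CV_8U.
```

View pics/sb.png

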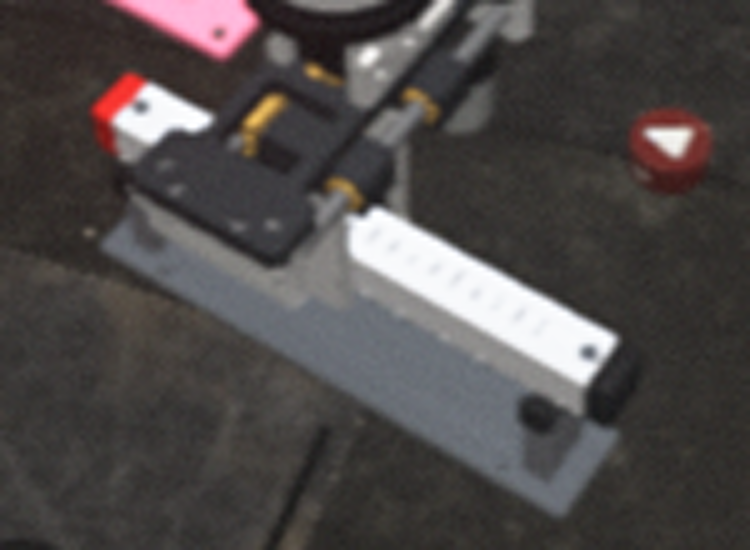

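View pics/wavg.png

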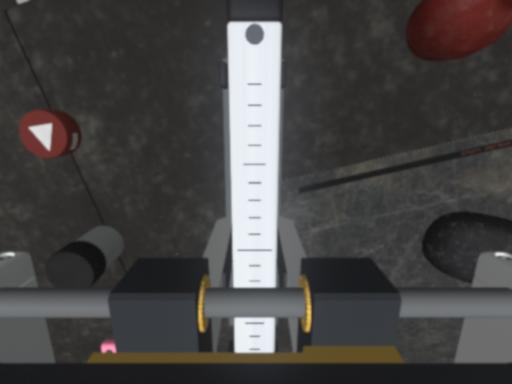

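Emit:
{"api": "step_arm", "payload": {"motion": "0 -0.5 0 0 0 0 0; 0 -1 0 0 0 0 0; 0 -1.3 0 0 0 0 0; 0 -1.2 0 0 0 0 0; 0 -0.7 0 0 0 0 0; 0 -0.3 -0.15 -0.5 0 0 0; 0 0 -0.3 -1 0 0 0; 0 0 -0.43 -1.5 0 0 0; 0 0 -0.58 -2 0 0 0; 0 0 -0.58 -2 0 0 0; 0 0 -0.58 -2 0 0 0; 0 0 -0.58 -2 0 0 0; 0 0 -0.58 -2 0 0 0; 0 0 -0.58 -2 0 0 0; 0 0 -0.58 -2 0 0 0; 0 0 -0.43 -1.5 0 0 0; 0 0 -0.28 -1 0 0 0; 0 0 -0.2 -0.7 0 0 0; 0 0 -0.1 -0.3 0 0 0; 0 0 0 0 0 0 0"}}

```text
time: 8.07
tool_pos: [0.5447, -0.0617, 0.1322]
ee_rot: [1.314, 1.57, 2.601]
wrist_force: [-0.0, 0.1, -6.9]
width: 0.0258
```

Emit:
{"api": "step_arm", "payload": {"motion": "0 0 0 0 0 0 0; 0 0 0 0 0 0 0"}}

```text
time: 8.23
tool_pos: [0.5448, -0.0603, 0.1324]
ee_rot: [0.498, 1.57, 1.786]
wrist_force: [0.0, -0.0, -8.4]
width: 0.0253
```

```bash
python3 - <<'E'
from bench import *
from h import *
p,R=pose(robot.get_obs());pw=camera_params('wrist');im=snapshot('wrist');cv2.imwrite('pics/w3.png',im[:,:,::-1]);np.savez('w3.npz',**pw)
b=snapshot('side');cv2.imwrite('pics/s3.png',b[:,:,::-1])
print(p,R.round(4))
E
python3 avg.py
```

```text
[ 0.5448287  -0.06034982  0.13240059] [[-1.000e-04 -9.603e-01  2.789e-01]
 [ 7.000e-04  2.789e-01  9.603e-01]
 [-1.000e+00  3.000e-04  6.000e-04]]
mean [ 3.7600e-02 -6.3400e-02 -7.7028e+00 -4.7000e-03 -1.0800e-02  1.5600e-02
  5.4490e-01 -6.1000e-02  1.3250e-01]
sem [1.181e-01 1.053e-01 1.284e-01 8.200e-03 7.500e-03 1.150e-02 0.000e+00
 1.000e-04 0.000e+00]
d mm 1.984087144841907[ WARN:0@5.486] global loadsave.cpp:1063 imwrite_ Unsupported depth image for selected encoder is fallbacked to CV_8U.
```

View pics/w3.png

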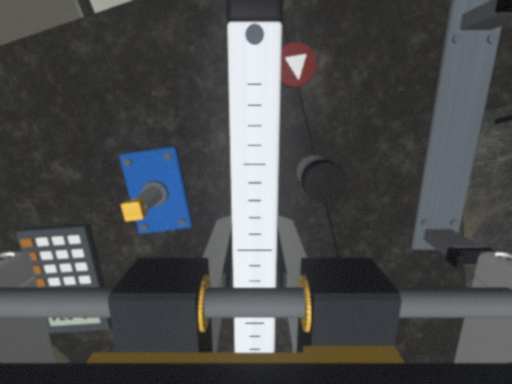

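View pics/s3.png

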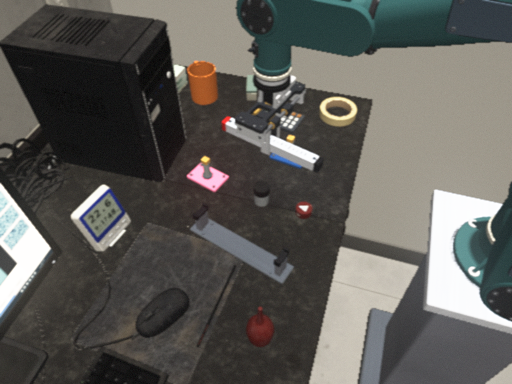

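```bash
python3 - <<'E'
from h import *
pw=dict(np.load('w3.npz'));im=cv2.imread('pics/w3.png');hsv=cv2.cvtColor(im,cv2.COLOR_BGR2HSV)
m=cv2.inRange(hsv,(10,120,80),(32,255,255));k,l,st,ce=cv2.connectedComponentsWithStats(m)
for i in range(1,k):
    if st[i,4]>50: print(st[i],ce[i])
a=im[190:235,105:165];cv2.imwrite('pics/w3c.png',cv2.resize(a,None,fx=12,fy=12,interpolation=0))
print(cast(pw,132,211,.07))
E
```

```text
[120 199  25  23 438] [132.25114155 209.92237443]
[ 21 239  12   8  87] [ 26.47126437 242.32183908]
[197 276  12  57 369] [201.74525745 305.81571816]
[300 276  12  57 379] [306.46701847 305.62796834]
[ 37 279   8   7  53] [ 40.56603774 281.96226415]
[  88  346  315   17 3336] [262.21013189 356.03806954]
[ 0.51913859 -0.16138915  0.07      ]
```

View pics/w3c.png

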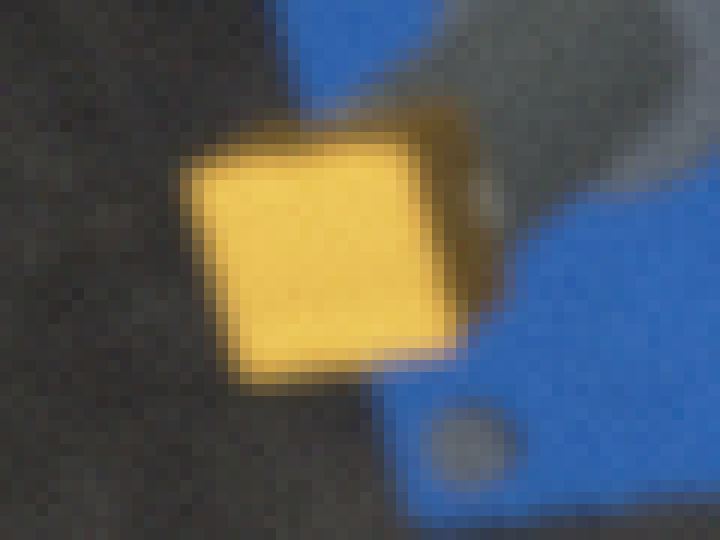

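Emit:
{"api": "step_arm", "payload": {"motion": "0 0 0 -0.5 0 0 0; 0 0 0 -1 0 0 0; 0 0 0 -1.5 0 0 0; 0 0 0 -1.5 0 0 0; 0 0 0 -1.5 0 0 0; 0 0 0 -1.5 0 0 0; 0 0 0 -1.2 0 0 0; 0 0 0 -0.8 0 0 0; 0 0 0 -0.5 0 0 0; 0 0 0 -0.2 0 0 0; 0 0 0 0 0 0 0; 0 0 0 0 0 0 0; 0 0 0 0 0 0 0; 0 0 0 0 0 0 0"}}

```text
time: 10.2
tool_pos: [0.5165, -0.1585, 0.1325]
ee_rot: [0.04, 1.57, 1.328]
wrist_force: [0.6, -0.9, -8.0]
width: 0.0259
```

```bash
python3 avg.py 2>/dev/null; python3 st.py
```

```text
mean [-1.243e-01 -2.067e-01 -7.544e+00 -2.000e-03  5.900e-03  1.590e-02
  5.164e-01 -1.590e-01  1.325e-01]
sem [1.545e-01 1.296e-01 1.082e-01 8.200e-03 8.100e-03 9.200e-03 0.000e+00
 1.000e-04 0.000e+00]
d mm 2.0252326459666166
10.9 p [ 0.5163 -0.1592  0.1325] w 0.02558029694580877
F [ 0.25 -0.47 -7.22] T world [ 0.049 -0.019 -0.053] T tool [ 0.053 -0.053 -0.005]
toolx [ 1.e-04  1.e-04 -1.e+00] toolz [2.801e-01 9.600e-01 1.000e-04]
```

Averages give d ≈ 2–4 mm, mean about 2.8; the position is as planned. Descending to 5 mm above the head.

Emit:
{"api": "step_arm", "payload": {"motion": "0 0.4 0 0 0 0 0; 0 0.8 0 0 0 0 0; 0 1 0 0 0 0 0; 0 1 0 0 0 0 0; 0 0.8 0 0 0 0 0; 0 0.4 0 0 0 0 0; 0 0.2 0 0 0 0 0; 0 0 0 0 0 0 0; 0 0 0 0 0 0 0; 0 0 0 0 0 0 0; 0 0 0 0 0 0 0"}}

```text
time: 11.82
tool_pos: [0.5168, -0.1593, 0.0872]
ee_rot: [-1.614, 1.569, -0.327]
wrist_force: [0.4, 0.2, -6.7]
width: 0.0257
```

```bash
python3 st.py; python3 - <<'E'
from bench import *
from h import *
b=snapshot('side');cv2.imwrite('pics/s4.png',b[:,:,::-1])
cv2.imwrite('pics/s4c.png',cv2.resize(b[90:190,210:340,::-1],None,fx=5.5,fy=5.5,interpolation=2))
b=snapshot('top');cv2.imwrite('pics/t4.png',b[:,:,::-1])
E
```

```text
11.8167 p [ 0.5168 -0.1593  0.0872] w 0.025711460187444107
F [ 0.44  0.25 -6.75] T world [-0.008  0.008 -0.016] T tool [0.016 0.01  0.006]
toolx [ 1.4e-03 -5.0e-04 -1.0e+00] toolz [ 2.8e-01  9.6e-01 -1.0e-04]
```

View pics/s4c.png

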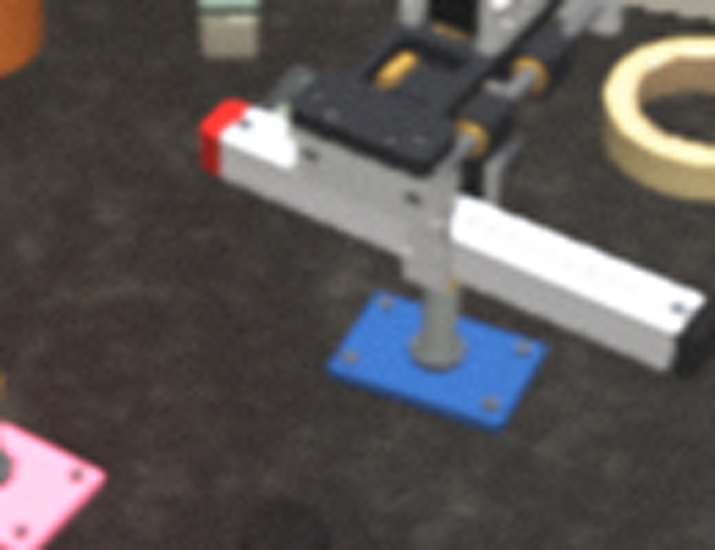

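```bash
python3 - <<'E'
from bench import *
from h import *
ps=camera_params('side')
z=np.array([.28,.96,0]);p=np.array([.5168,-.1593,.0872]);y=np.array([-.96,.28,0])
f=lambda X:(np.round((np.array(proj(ps,X))-[210,90])*5.5,1))
for k in(-.008,.008): print('finger tip edge',[f(p+z*t+y*k+[0,0,-.019]) for t in (.013,.023)])
for S in ((.5195,-.160),(.5195,-.157),(.5190,-.1618)): print('stand base/post/top',f([*S,.016]),f([*S,.058]),f([*S,.07]))
u=-y
for s in(-.13,.13): print('bar end bottom near edge',f(p+u*s+z*.013+[0,0,.0015-.013]),'top near',f(p+u*s+z*.013+[0,0,.0015+.013]))
E
```

```text
finger tip edge [array([420.3, 275.7]), array([408.9, 288.3])]
finger tip edge [array([450.4, 289. ]), array([439.1, 301.7])]
stand base/post/top [438.3 345.2] [443.3 280.3] [444.8 261. ]
stand base/post/top [436.7 349.4] [441.7 284.5] [443.1 265.3]
stand base/post/top [440.3 342.9] [445.4 277.9] [446.8 258.7]
bar end bottom near edge [694.2 382.9] top near [702.6 339.8]
bar end bottom near edge [200.7 167.3] top near [199.5 124.3]
```

Emit:
{"api": "step_arm", "payload": {"motion": "0 0.1 0 0 0 0 0; 0 0.1 0 0 0 0 0; 0 0.1 0 0 0 0 0; 0 0.1 0 0 0 0 0; 0 0 0 0 0 0 0; 0 0 0 0 0 0 0; 0 0 0 0 0 0 0"}}

```text
time: 12.5
tool_pos: [0.5163, -0.1592, 0.0824]
ee_rot: [0.383, 1.571, 1.67]
wrist_force: [0.0, -0.2, -8.1]
width: 0.0259
```

```bash
python3 st.py
```

```text
12.5 p [ 0.5163 -0.1592  0.0824] w 0.025878637261987
F [ 0.01 -0.19 -8.13] T world [-0.005 -0.009 -0.017] T tool [ 0.017  0.002 -0.01 ]
toolx [-0.e+00  1.e-04 -1.e+00] toolz [2.8e-01 9.6e-01 1.0e-04]
```

Emit:
{"api": "step_arm", "payload": {"motion": "0 0.05 0 0 0 0 0; 0 0.05 0 0 0 0 0; 0 0 0 0 0 0 0; 0 0 0 0 0 0 0"}}

```text
time: 12.83
tool_pos: [0.5163, -0.1592, 0.0815]
ee_rot: [-0.903, 1.571, 0.384]
wrist_force: [-0.4, -1.0, -8.2]
width: 0.026
```

Emit:
{"api": "step_arm", "payload": {"motion": "0 0.05 0 0 0 0 0; 0 0 0 0 0 0 0; 0 0 0 0 0 0 0"}}

```text
time: 13.08
tool_pos: [0.5163, -0.1592, 0.0814]
ee_rot: [-1.404, 1.571, -0.117]
wrist_force: [-1.3, 0.4, -4.7]
width: 0.0258
```

```bash
python3 avg.py 2>/dev/null
```

```text
mean [-2.387   0.9842 -1.8971 -0.0056 -0.0491  0.4741  0.5163 -0.1592  0.0814]
sem [0.1625 0.1418 0.4072 0.0049 0.0105 0.0267 0.     0.     0.    ]
d mm 60.39578195081219
```

Emit:
{"api": "step_arm", "payload": {"motion": "0 0.05 0 0 0 0 0; 0 0 0 0 0 0 0; 0 0 0 0 0 0 0"}}

```text
time: 14.03
tool_pos: [0.5164, -0.1592, 0.0814]
ee_rot: [-1.592, 1.57, -0.305]
wrist_force: [-4.4, 2.3, 4.6]
width: 0.0255
```

```bash
python3 avg.py 2>/dev/null
```

```text
mean [-4.6247e+00  2.1088e+00  4.1278e+00  3.1000e-03 -6.1700e-02  9.4530e-01
  5.1640e-01 -1.5920e-01  8.1400e-02]
sem [0.1327 0.1009 0.1339 0.0091 0.0088 0.0061 0.     0.     0.    ]
d mm 120.41687163811842
```

Emit:
{"api": "step_arm", "payload": {"motion": "0 -0.05 0 0 0 0 0; 0 0 0 0 0 0 0; 0 0 0 0 0 0 0"}}

```text
time: 14.98
tool_pos: [0.5164, -0.1592, 0.0814]
ee_rot: [-1.408, 1.57, -0.121]
wrist_force: [-4.2, 2.1, 4.4]
width: 0.0256
```

```bash
python3 avg.py 2>/dev/null
```

```text
mean [-4.6775e+00  1.8178e+00  4.4174e+00 -1.3000e-03 -8.3900e-02  9.6210e-01
  5.1640e-01 -1.5920e-01  8.1400e-02]
sem [0.1352 0.1342 0.107  0.0087 0.0075 0.0101 0.     0.     0.    ]
d mm 122.5588640086116
```

Emit:
{"api": "step_arm", "payload": {"motion": "0 -0.05 0 0 0 0 0; 0 0 0 0 0 0 0; 0 0 0 0 0 0 0; 0 0 0 0 0 0 0"}}

```text
time: 16.02
tool_pos: [0.5164, -0.1592, 0.0814]
ee_rot: [-0.8, 1.571, 0.487]
wrist_force: [-3.0, 1.1, 2.5]
width: 0.0257
```

```bash
python3 avg.py 2>/dev/null
```

```text
mean [-3.2878  1.147   2.0381 -0.0044 -0.0637  0.7006  0.5164 -0.1592  0.0814]
sem [0.1186 0.0965 0.1147 0.0077 0.0094 0.0139 0.     0.     0.    ]
d mm 89.24571571452428
```

Emit:
{"api": "step_arm", "payload": {"motion": "0 -0.05 0 0 0 0 0; 0 0 0 0 0 0 0; 0 0 0 0 0 0 0; 0 0 0 0 0 0 0"}}

```text
time: 17.05
tool_pos: [0.5163, -0.1592, 0.0814]
ee_rot: [0.75, 1.571, 2.037]
wrist_force: [-0.9, 0.9, -2.2]
width: 0.0262
```

```bash
python3 avg.py 2>/dev/null; python3 tilt.py c >/dev/null; python3 -c "
import cv2
a=cv2.imread('pics/side_c.png')[90:190,210:340];cv2.imwrite('pics/sc.png',cv2.resize(a,None,fx=5.5,fy=5.5,interpolation=2))"
```

```text
mean [-0.1009  0.0901 -5.175  -0.0136 -0.0135  0.0542  0.5163 -0.1592  0.0815]
sem [0.2109 0.1505 0.3923 0.0107 0.0067 0.0308 0.     0.     0.    ]
d mm 6.906811606986988Traceback (most recent call last):
  File "tilt.py", line 17, in <module>
    dx=bx-8+sp(r[by,bx-1:bx+2]);dy=by-8+sp(r[by-1:by+2,bx])
            ~~^^^^^^^^^^^^^^^^^
  File "tilt.py", line 16, in sp
    return 0 if (2*c[1]-c[0]-c[2])==0 else .5*(c[2]-c[0])/(2*c[1]-c[0]-c[2])
                   ~^^^
IndexError: index 1 is out of bounds for axis 0 with size 0
```

View pics/sc.png

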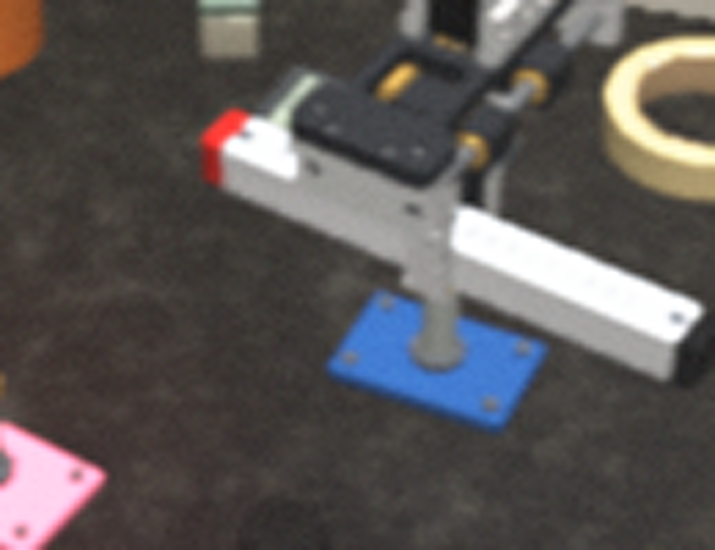

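View pics/wr_c.png

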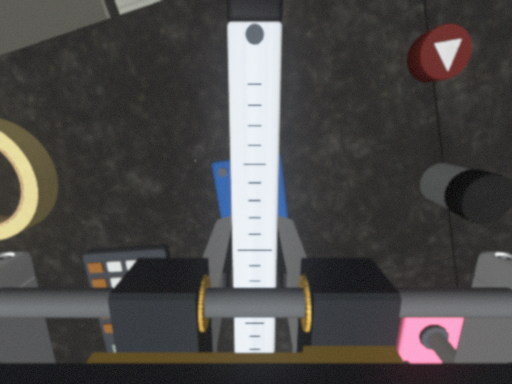

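Emit:
{"api": "step_arm", "payload": {"motion": "0 0.05 0 0 0 0 0; 29 0 0 0 0 0 0; 31 0 0 0 0 0 0"}}

```text
time: 18.1
tool_pos: [0.5176, -0.1597, 0.0832]
ee_rot: [-1.663, 1.567, -0.376]
wrist_force: [-0.3, -0.2, -0.5]
width: 0.0289
```

```bash
python3 st.py; cat > look.py <<'E'
import sys,cv2
from bench import *
n=sys.argv[1]
b=snapshot('side')[:,:,::-1];w=snapshot('wrist')[:,:,::-1]
cv2.imwrite(f'pics/side_{n}.png',b);cv2.imwrite(f'pics/wr_{n}.png',w)
cv2.imwrite(f'pics/sc_{n}.png',cv2.resize(b[90:190,210:340],None,fx=5.5,fy=5.5,interpolation=2))
E
python3 look.py d
```

```text
18.1 p [ 0.5176 -0.1597  0.0832] w 0.028858452664494966
F [-0.25 -0.18 -0.54] T world [ 0.014 -0.029  0.02 ] T tool [-0.02  -0.022 -0.024]
toolx [ 0.0036 -0.0014 -1.    ] toolz [ 2.8e-01  9.6e-01 -4.0e-04]
```

View pics/sc_d.png

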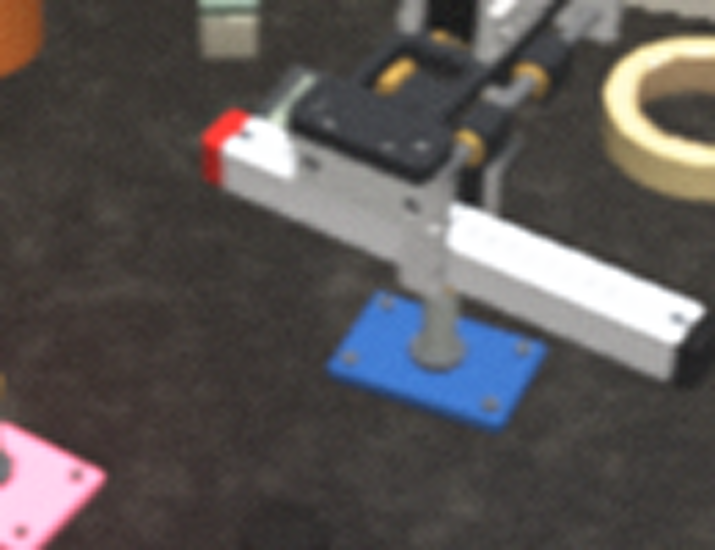

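View pics/wr_d.png

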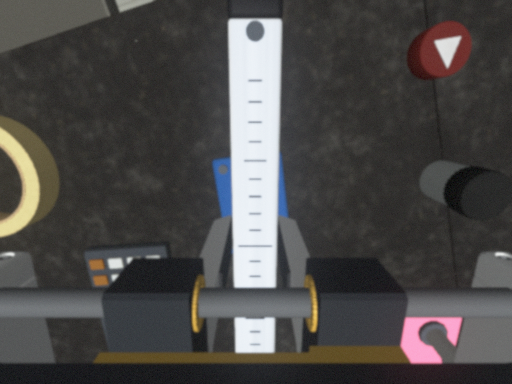

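Emit:
{"api": "step_arm", "payload": {"motion": "33 0 0 0 0 0 0; 33 0 0 0 0 0 0; 33 0 0 0 0 0 0; 33 0 0 0 0 0 0; 33 0 0 0 0 0 0; 33 0 0 0 0 0 0"}}

```text
time: 18.7
tool_pos: [0.5163, -0.1591, 0.0814]
ee_rot: [0.102, 1.571, 1.389]
wrist_force: [-0.1, 0.4, 0.7]
width: 0.031
```

```bash
python3 st.py; python3 look.py e; python3 - <<'E'
from h import *
c,d,e=[cv2.imread(f'pics/side_{k}.png',0).astype(np.float32) for k in 'cde']
for n,(x,y) in (('red',(253,113)),('black',(335,148))):
    for k,q in(('c-d',d),('c-e',e)):
        s=np.s_[y-12:y+13,x-12:x+13];print(n,k,cv2.phaseCorrelate(c[s],q[s],cv2.createHanningWindow((25,25),cv2.CV_32F)))
E
```

```text
18.7 p [ 0.5163 -0.1591  0.0814] w 0.030950906958740268
F [-0.1   0.44  0.73] T world [-0.022  0.01   0.013] T tool [-0.013  0.024  0.003]
toolx [ 0.e+00  1.e-04 -1.e+00] toolz [2.8e-01 9.6e-01 1.0e-04]
red c-d ((0.5179395240148565, 0.5099687804266075), 1.0314445751190187)
red c-e ((0.9170198459856795, 0.4664414707983653), 0.7757332035064697)
black c-d ((0.5758488623156239, 0.5678324146429734), 1.0760977905273437)
black c-e ((0.7442313549448674, 0.4097975368010296), 0.9056487838745118)
```

Emit:
{"api": "step_arm", "payload": {"motion": "70 0 0 0 0 0 0; 70 0 0 0 0 0 0; 70 0 0 0 0 0 0; 70 0 0 0 0 0 0; 70 0 0 0 0 0 0; 70 0 0 0 0 0 0; 70 0 0 0 0 0 0; 70 -0.3 0 0 0 0 0; 70 -0.6 0 0 0 0 0; 70 -1 0 0 0 0 0; 70 -1.5 0 0 0 0 0; 70 -2 0 0 0 0 0; 70 -2 0 0 0 0 0; 70 -2 0 0 0 0 0; 70 -2 0 0 0 0 0; 70 -1 0 0 0 0 0; 70 0 0 0 0 0 0; 70 0 0 0 0 0 0"}}

```text
time: 20.3
tool_pos: [0.5165, -0.1593, 0.2061]
ee_rot: [-1.637, 1.569, -0.35]
wrist_force: [0.3, 0.5, -0.4]
width: 0.0658
```

```bash
python3 st.py; python3 look.py f; python3 -c "
from bench import *
import cv2
cv2.imwrite('pics/top_f.png',snapshot('top')[:,:,::-1])"
```

```text
20.3 p [ 0.5165 -0.1593  0.2061] w 0.06584994740666941
F [ 0.27  0.52 -0.45] T world [-0.047  0.052  0.002] T tool [-0.002  0.06   0.037]
toolx [ 1.4e-03 -5.0e-04 -1.0e+00] toolz [ 2.8e-01  9.6e-01 -1.0e-04]
```

View pics/side_f.png

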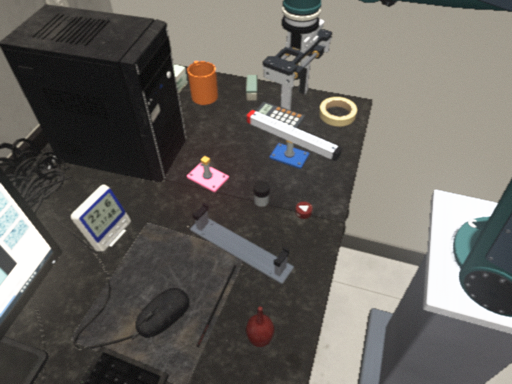

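View pics/sc_f.png

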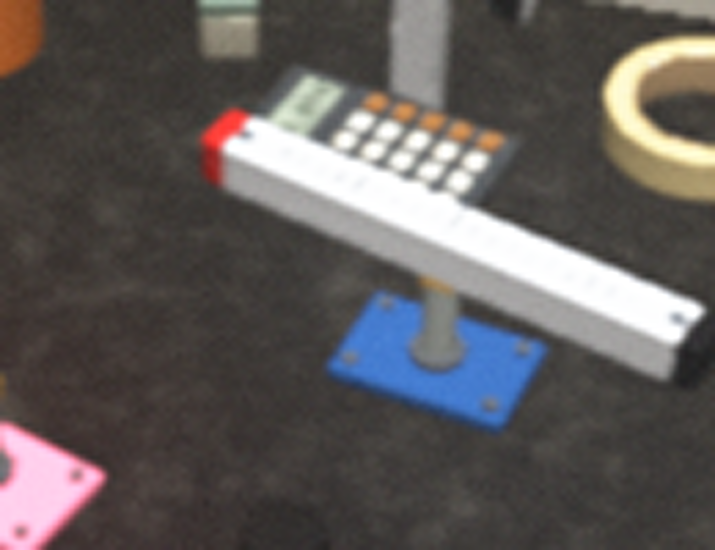

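```bash
python3 - <<'E'
from h import *
from bench import *
e=cv2.imread('pics/side_e.png',0).astype(np.float32);f=cv2.cvtColor(snapshot('side'),cv2.COLOR_RGB2GRAY).astype(np.float32)
for n,(x,y) in (('red',(253,113)),('black',(335,148))):
    s=np.s_[y-10:y+11,x-10:x+11]; t=e[s];S=f[y-14:y+15,x-14:x+15];_,m,_,l=cv2.minMaxLoc(cv2.matchTemplate(S,t,5));print(n,m,np.array(l)-4)
print(robot.close_job())
E
```

```text
red 0.9699931740760803 [0 0]
black 0.9994771480560303 [0 0]
the job is handed in; nothing more can be done
None
```

The bar now lies level on the blue stand's brass top by itself, and the job was handed in at about 20.5 s of the 54 s allowed.

- **Finding the balance point:** I lifted the bar off the rack at its middle mark, and it came up level on the first trial. Side-view rises at the two ends were 8.6 mm and 8.9 mm. Averaged wrist-torque readings put the balance point 2–4 mm toward the red cap from the grasp. I did not lift at a second point; I allowed 3 mm for this when placing.
- **Setting down:** I lowered the bar in 0.5 mm steps. My last step down overshot slightly, and for about 3 s the hand pressed on the stand with 2–4 N beyond the bar's weight, roughly 12 N in all. I backed off to nearly no load before opening, in small stages.
- **After release:** With the hand clear above, the bar's ends showed no whole-pixel movement against the picture taken 0.6 s after the fingers opened. The final side view shows the canister, specimen and blower where they stood.
- **Disagreements between checks:**
  - The three cameras put the stand top's centre up to about 5 mm apart in y. Along the bar, the direction that matters most, they differed by about 1–2 mm, and I used a value in between.
  - Moment readings taken during contact were too noisy to fix exactly where the bar touched the head.

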